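# Find and reset the tripped relay by feel

## Robot

A 6-joint arm with a two-finger parallel gripper is mounted at the origin on a cart in front of the work surface, level with it; the furniture and walls round the work are solid. World frame = base frame: x ahead of the robot, y to its left, z up, the work surface at z = 0. Lengths are in m, angles in rad, forces in N, time in s.
With the tool pointing down it reaches from about 0.35 to 0.725 m from the base axis. Payload 6 kg.
Tool frame: the origin (TCP) lies on the centre line of the jaws, within the pads' length; the fingertips stand 17 mm ahead of it and the grasp point (between the pads) lies 2 mm behind it; y points along the fingers, z is the direction in which the jaws open and shut, and the axes are right-handed (so a half turn about y gives the same grasp; the last joint's range is limited). The gripper opens to 85 mm and grips with 20 to 120 N. Pads are 22 mm wide; open, the fingers measure 114 mm over their backs; the gripper's body (76 mm by 85 mm) begins 54 mm behind the grasp point. The pads swing forward as they close: fully open they stand 13 mm farther back than shut.
Start: joints at [-0.898, 0.04, 0.085, 0, -1.615, -0.334], TCP at [0.199, -0.566, 0.248] pointing down, gripper open.
Joint ranges: [-2.56, 2.56], [-1.29, 2.01], [-1.08, 1.49], [-3.29, 1.98], [-2.81, -0.18], [-2.99, 2.99]. Speed limits (rad/s): [2.57, 2.57, 3.01, 3.14, 3.14, 3.14].

## Interface

Orientations are given as a unit quaternion [w, x, y, z].
In Python, from cell import manip gives the robot as it stands.
- The arm moves only by the tool jog_arm, never from a script. Its argument "rows" is a list of rows, each an object of numbers: "x", "y", "z": the shift along the tool's x, y, z in m; "rx", "ry", "rz": the turn, a rotation vector about the tool's x, y, z in rad; "grip": the finger opening in m, from 0 to 0.0854. A call has 1 to 20 rows; each row shifts and turns the pose as measured when the row begins, along the tool's axes as they then stand; what a row does not reach is not made up. A row lasts 1/12 s, in which the tool goes at most 41.7 mm and 7.16 degrees, less where a joint would pass 70% of its speed; a pose out of reach is approached as far as the arm can. A call is refused whole if a number of a shift passes 0.0417 or a number of a turn 0.125, either way. A call with a gripper value outside its range is refused whole. The fingers move at their own pace and stop on an object; "squeeze" is the grip in N (left out, the last holds). Time passes only in rows, so rows that do not move let the fingers close. It gives the time, the measured TCP pose, the force and the opening at its end, in the units of the state.
- manip.observe(): the state, without advancing time (a new reading comes with each control period).
- manip.get_image(name): name is "scene" or "top" or "wrist"; returns the picture (480x640x3 uint8, red, green, blue); there is no depth.
- manip.camera_params(name): a dict with "intrinsics" (3x3 intrinsics, pixels), "origin" and "attitude" of the camera in the world. Camera axes: x right, y down, z forward; pixel columns grow to the right and rows downward; lengths in m; the calibration is good to about 2 mm. A picture is of the moment at which its call begins: read the wrist's pose just before it. camera_params takes no time and is no camera call; for the wrist camera it gives the pose at the moment of the call.
- manip.close_job(): hands the job in, once; it reports no verdict.
The state is a dict: "t": time; "joint_positions": joint angles; "dq": joint speeds; "joint_efforts": joint torques, N m; "tool_pos": TCP position; "eef_rot": TCP orientation; "force": force on the tool from outside, world axes, zero at the start; "ft_torque": the same for the moment, N m; "width": finger opening in m.
Only numpy, scipy, OpenCV 4.12 (cv2) and the standard library are available. Lean on these libraries where they do the work, as an engineer would, in place of code of your own. Each camera call takes 0.05 s, during which the arm holds its last target.

## Task

One of the three relays in the pale grey relay box has tripped. Find it by pressing the blue reset buttons gently, one at a time: the tripped one resists firmly, then snaps over and its green flag slides out; one that stays soft is healthy, so give it up before it is pushed all the way home. Then switch that channel on again: push over the toggle lever right behind that button, all the way to the side away from the buttons; leave the other two levers and the things round the box alone.

Things in the scene. Friction and masses are not known exactly. Their poses are not given: they have to be found in the camera images.
- relay_box: pale grey box with a nearly white top, 150 x 220 x 50 mm (x, y, z of the box), fixed; origin at the centre of its underside. Its x axis points from the row of buttons to the row of levers (away from the robot, turned by up to 0.3 rad). Three channels, 66 mm apart along y, each with a reset button and, 78 mm behind it (+x), the pivot of its lever. More than 12 N on a button or 25 N on the box or levers does damage.
- key0_top (a point): centre of the top face of the reset button of the +y (left) channel, a blue cap 24 mm in diameter that stands 19.5 mm above the box's top and moves straight down; z axis up
- key0 (a joint): travel of the +y (left) button in m: 0 out, 0.0145 pushed home. A healthy one gives only its return spring, 1 to 2 N. In the tripped one (any of the three) the force rises to 6 to 7 N, 0.3 to 7 mm down, fades over the next 3 mm and snaps back to 1 to 2 N; 1.2 mm below the snap is a hard stop, 4.5 to 11 mm deep. A snapped one springs back out when let go. Not snapped by 11.3 mm: soft. Beyond 13 mm, or 12 N, it is harmed.
- flag0_tab (a point): green status tab of the +y (left) relay, 8.5 x 6 mm, flat on the box's top, 25 mm to the box's -y of its button; hidden under a small black cover until its relay snaps over
- flag0 (a joint): status flag of the +y (left) relay in m: 0 in, 0.006 out (slides to the box's -x when its relay has snapped over, and stays)
- key1_top (a point): centre of the top face of the reset button of the middle channel, a blue cap 24 mm in diameter that stands 19.5 mm above the box's top and moves straight down; z axis up
- key1 (a joint): travel of the middle button in m: 0 out, 0.0145 pushed home. Behaves as described for key0.
- flag1_tab (a point): green status tab of the middle relay, 8.5 x 6 mm, flat on the box's top, 25 mm to the box's -y of its button; hidden under a small black cover until its relay snaps over
- flag1 (a joint): status flag of the middle relay in m: 0 in, 0.006 out (slides to the box's -x when its relay has snapped over, and stays)
- key2_top (a point): centre of the top face of the reset button of the -y (right) channel, a blue cap 24 mm in diameter that stands 19.5 mm above the box's top and moves straight down; z axis up
- key2 (a joint): travel of the -y (right) button in m: 0 out, 0.0145 pushed home. Behaves as described for key0.
- flag2_tab (a point): green status tab of the -y (right) relay, 8.5 x 6 mm, flat on the box's top, 25 mm to the box's -y of its button; hidden under a small black cover until its relay snaps over
- flag2 (a joint): status flag of the -y (right) relay in m: 0 in, 0.006 out (slides to the box's -x when its relay has snapped over, and stays)
- lever0_tip (a point): tip of the steel toggle lever of the +y (left) channel: rod 45 mm long, black grip 11 mm thick over its last 20 mm; the point is the centre of the round end, when off 21 mm to the box's -x of its pivot and 96 mm above the worktop. The pivot is 58 mm above the worktop and its hinge lies along the box's y
- lever0 (a joint): angle of the +y (left) lever in rad: about 0 off (leaning 0.5 rad to the box's -x, towards the buttons), 1.0 on (leaning as far to +x); stays where it is left, pushed over with a few N
- lever1_tip (a point): tip of the steel toggle lever of the middle channel: rod 45 mm long, black grip 11 mm thick over its last 20 mm; the point is the centre of the round end, when off 21 mm to the box's -x of its pivot and 96 mm above the worktop. The pivot is 58 mm above the worktop and its hinge lies along the box's y
- lever1 (a joint): angle of the middle lever in rad: about 0 off (leaning 0.5 rad to the box's -x, towards the buttons), 1.0 on (leaning as far to +x); stays where it is left, pushed over with a few N
- lever2_tip (a point): tip of the steel toggle lever of the -y (right) channel: rod 45 mm long, black grip 11 mm thick over its last 20 mm; the point is the centre of the round end, when off 21 mm to the box's -x of its pivot and 96 mm above the worktop. The pivot is 58 mm above the worktop and its hinge lies along the box's y
- lever2 (a joint): angle of the -y (right) lever in rad: about 0 off (leaning 0.5 rad to the box's -x, towards the buttons), 1.0 on (leaning as far to +x); stays where it is left, pushed over with a few N
- timer: white bench timer 62 x 64 x 18 mm, loose, beyond the box; bystander; origin under its centre
- calculator: grey calculator 125 x 75 x 14 mm, loose, right of the box; bystander; origin under its centre
- vial_b: glass vial with red cap, 21 mm in diameter, 45 mm tall, loose, upright, left beyond the box; bystander; origin under its centre

How it is judged:
On the way, in this order (a step that is already met when the one before it is completed fails the run):
1. one relay has snapped over (its flag is out, the others in), the box is let go and no lever has been thrown yet (contact force between each of the fingers, the arm and relay_box below 0.05 N and value of joint each of lever0, lever1, lever2 below 0.3 rad and ((value of joint flag0 above 0.004 m and value of joint each of flag1, flag2 below 0.002 m) or (value of joint flag1 above 0.004 m and value of joint each of flag0, flag2 below 0.002 m) or (value of joint flag2 above 0.004 m and value of joint each of flag0, flag1 below 0.002 m))), for 0.1 s.
2. the lever of that channel, and no other, has been pushed over (((value of joint flag0 above 0.004 m and value of joint lever0 above 0.8 rad and value of joint each of flag1, flag2 below 0.002 m and value of joint each of lever1, lever2 below 0.3 rad) or (value of joint flag1 above 0.004 m and value of joint lever1 above 0.8 rad and value of joint each of flag0, flag2 below 0.002 m and value of joint each of lever0, lever2 below 0.3 rad) or (value of joint flag2 above 0.004 m and value of joint lever2 above 0.8 rad and value of joint each of flag0, flag1 below 0.002 m and value of joint each of lever0, lever1 below 0.3 rad))), for 0.1 s.
At the end, for the whole second after the job is handed in: One relay is reset (its flag out by more than 4 mm, the other two flags in) and its lever is thrown (over 0.8 rad); the other two levers are below 0.3 rad, and nothing touches the box (((value of joint flag0 above 0.004 m and value of joint lever0 above 0.8 rad and value of joint each of flag1, flag2 below 0.002 m and value of joint each of lever1, lever2 below 0.3 rad) or (value of joint flag1 above 0.004 m and value of joint lever1 above 0.8 rad and value of joint each of flag0, flag2 below 0.002 m and value of joint each of lever0, lever2 below 0.3 rad) or (value of joint flag2 above 0.004 m and value of joint lever2 above 0.8 rad and value of joint each of flag0, flag1 below 0.002 m and value of joint each of lever0, lever1 below 0.3 rad)) and contact force between each of the fingers, the arm and relay_box below 0.05 N).
It fails at once if the box or its parts pressed with more than 25 N (contact force between any of the fingers, the arm and relay_box above 25 N).
It fails at once if a button pressed with more than 12 N (contact force between any of the fingers, the arm and key0 above 12 N or contact force between any of the fingers, the arm and key1 above 12 N or contact force between any of the fingers, the arm and key2 above 12 N).
It fails at once if a button is pushed all the way home (beyond 13 mm) (value of joint any of key0, key1, key2 above 0.013 m).
It fails at once if a lever is thrown (over 0.5 rad) while its channel's relay has not snapped over ((value of joint lever0 above 0.5 rad and value of joint flag0 below 0.004 m) or (value of joint lever1 above 0.5 rad and value of joint flag1 below 0.004 m) or (value of joint lever2 above 0.5 rad and value of joint flag2 below 0.004 m)).
It fails at once if a bystander is moved by more than 30 mm (distance of any of timer, calculator, vial_b from where it was at the start of the episode above 0.03 m).
It also fails if it takes over 64 s, if anything falls off the work surface, if the arm or the gripper's body presses on something with over 40 N, if the wrist force passes 120 N, or if a joint passes its speed limit or range.

## Working session

There is one attempt and no reset: what is moved stays moved. The work goes in short steps, Python scripts to look and compute and a tool call to move; the robot and the scene stay as the last step left them, time stands still between calls to the robot, and variables do not carry over. Pictures are saved under pics/ and viewed, and the job is handed in when it is done.

Besides the shell and the picture viewer there is one more tool, called after "Request:" in YAML: its name, and indented under it one key for each argument. jog_arm: Moves the arm, as the interface text tells. Its arguments: {"type":"object","properties":{"rows":{"type":"array"},"squeeze":{"type":"number"}},"required":["rows"]}

```bash
ls; mkdir -p pics
python3 - <<'E'
from cell import manip
import cv2
print(manip.observe())
for n in ("scene","top","wrist"):
    p=manip.camera_params(n); print(n,p)
    cv2.imwrite(f"pics/{n}0.png",manip.get_image(n)[:,:,::-1])
E
```

```text
pics
{'t': 0.0, 'joint_positions': array([-8.98310780e-01,  4.08143571e-02,  8.38156035e-02, -4.32400358e-04,
       -1.61550265e+00, -3.33677826e-01]), 'dq': array([-0.00114876, -0.00023875,  0.00010173,  0.00218833, -0.00028787,
        0.00134135]), 'joint_efforts': array([ 1.17169664e-03, -3.68211043e+01,  3.47412515e+01,  6.93201676e+00,
       -5.41662550e-03, -5.88445729e-06]), 'tool_pos': array([ 0.19937807, -0.565593  ,  0.24728617]), 'eef_rot': array([ 0.69758524, -0.69638169, -0.11906423,  0.1193779 ]), 'force': array([-0.53339971,  0.72051565, -0.30262514]), 'ft_torque': array([-0.01115394,  0.03405221,  0.02367011]), 'width': 0.08535074048262592}
scene {'intrinsics': array([[441.05583244,   0.        , 321.84591028],
       [  0.        , 441.05583244, 242.24887115],
       [  0.        ,   0.        ,   1.        ]]), 'origin': array([0.06613236, 0.35643344, 0.59964577]), 'attitude': array([ 0.20690927, -0.43482006,  0.78428588, -0.39117223])}
top {'intrinsics': array([[522.08722212,   0.        , 319.69491589],
       [  0.        , 522.08722212, 242.79730771],
       [  0.        ,   0.        ,   1.        ]]), 'origin': array([ 0.49117873, -0.03191331,  1.29450062]), 'attitude': array([ 0.0527779 , -0.70443586,  0.70678174, -0.03800252])}
wrist {'intrinsics': array([[342.28742315,   0.        , 319.71097655],
       [  0.        , 342.28742315, 239.79039954],
       [  0.        ,   0.        ,   1.        ]]), 'origin': array([ 0.13556656, -0.58845142,  0.37280975]), 'attitude': array([0.07780887, 0.57216211, 0.80872341, 0.11199442])}
```

View pics/top0.png

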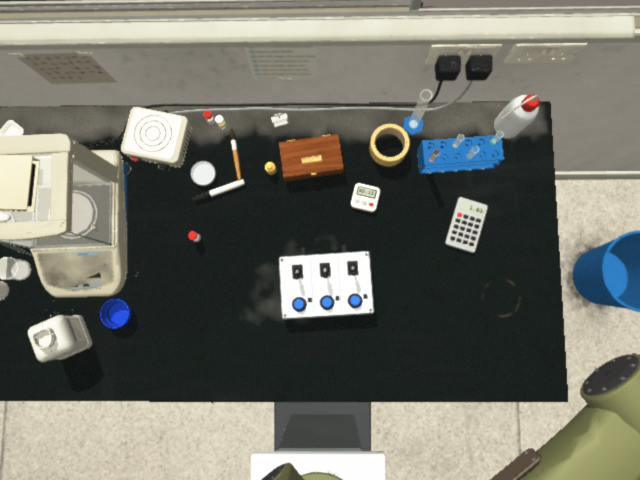

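View pics/scene0.png

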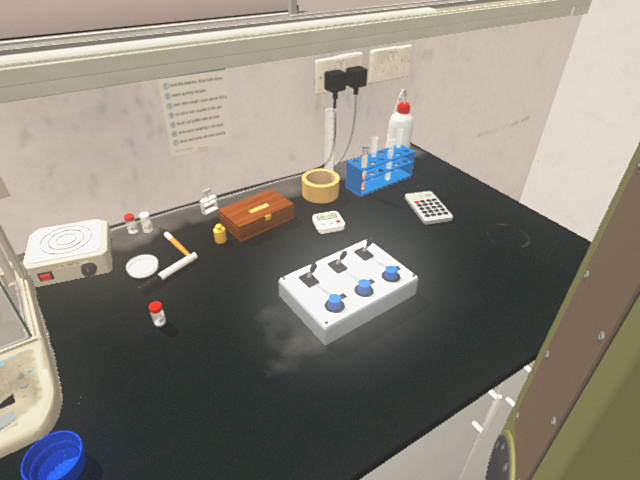

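Top view: the box is at about (327,285) px, with blue buttons at (299,304), (327,302) and (355,300). The scene view shows the same buttons at (335,303), (364,288) and (391,273). Next I measure them.

```bash
cat > h.py <<'E'
import numpy as np, cv2
from scipy.spatial.transform import Rotation as R
from cell import manip
def rot(q): return R.from_quat([q[1],q[2],q[3],q[0]])
def ray(p,uv):
    K=p['intrinsics']; d=np.linalg.inv(K)@np.array([uv[0],uv[1],1.]); d=rot(p['attitude']).apply(d)
    return np.array(p['origin']),d
def onz(p,uv,z):
    o,d=ray(p,uv); return o+d*(z-o[2])/d[2]
def tri(p1,u1,p2,u2):
    o1,d1=ray(p1,u1);o2,d2=ray(p2,u2)
    s=np.linalg.lstsq(np.c_[d1,-d2],o2-o1,rcond=None)[0]
    a=o1+d1*s[0];b=o2+d2*s[1]; return (a+b)/2,np.linalg.norm(a-b)
def proj(p,X):
    c=rot(p['attitude']).inv().apply(np.array(X)-p['origin']); u=p['intrinsics']@c; return u[:2]/u[2]
def blobs(img,lo,hi,roi,amin=15):
    m=cv2.inRange(cv2.cvtColor(img,cv2.COLOR_BGR2HSV),lo,hi); k=np.zeros_like(m);x0,y0,x1,y1=roi;k[y0:y1,x0:x1]=m[y0:y1,x0:x1]
    n,l,s,c=cv2.connectedComponentsWithStats(k)
    return [(c[i],s[i]) for i in range(1,n) if s[i][4]>=amin],k
E
python3 - <<'E'
from h import *
P={n:manip.camera_params(n) for n in("top","scene")}
I={n:cv2.imread(f"pics/{n}0.png") for n in P}
lo,hi=(95,120,60),(130,255,255)
bt,_=blobs(I['top'],lo,hi,(275,240,380,330)); bs,_=blobs(I['scene'],lo,hi,(270,230,420,340))
for c,s in bt: print('top',c,s,onz(P['top'],c,.0695))
for c,s in bs: print('scene',c,s,onz(P['scene'],c,.065))
bt=sorted(bt,key=lambda b:b[0][0]);bs=sorted(bs,key=lambda b:b[0][0])
for a,b in zip(bt,bs): print(tri(P['top'],a[0],P['scene'],b[0]))
# box top corners
g=cv2.cvtColor(I['top'],cv2.COLOR_BGR2GRAY);m=np.zeros_like(g);m[240:330,270:385]=(g[240:330,270:385]>120)*255
m=cv2.morphologyEx(m,cv2.MORPH_CLOSE,np.ones((15,15)))
c=max(cv2.findContours(m,0,1)[0],key=cv2.contourArea);r=cv2.minAreaRect(c);print(r)
for q in cv2.boxPoints(r): print(q,onz(P['top'],q,.05))
print(onz(P['top'],r[0],.05))
for n,(x0,y0,x1,y1),k in(('top',(265,235,385,330),6),('scene',(270,225,425,345),5)):
    cv2.imwrite(f'pics/{n}crop.png',cv2.resize(I[n][y0:y1,x0:x1],None,fx=k,fy=k,interpolation=cv2.INTER_CUBIC))
E
```

```text
top [354.76767677 300.15151515] [350 295  11  11  99] [ 0.51436875 -0.08788675  0.0695    ]
top [326.65625 301.96875] [322 297  11  11  96] [ 0.51031161 -0.02237604  0.0695    ]
top [298.64210526 303.82105263] [294 299  11  11  95] [0.50616713 0.04299687 0.0695    ]
scene [390.96470588 269.67058824] [385 266  13  10  85] [ 0.51357044 -0.08929634  0.065     ]
scene [364.07594937 283.16455696] [358 280  13   8  79] [ 0.5101623 -0.0247533  0.065    ]
scene [334.46067416 298.48314607] [328 294  13   9  89] [0.50577366 0.04162447 0.065     ]
(array([0.50572469, 0.04261805, 0.06569675]), np.float64(0.0015633603212155908))
(array([ 0.50971423, -0.02308255,  0.06633383]), np.float64(0.0019521514267781697))
(array([ 0.51393798, -0.08861848,  0.06515946]), np.float64(0.0014797478364407303))
((325.39483642578125, 284.3873291015625), (62.47597122192383, 92.0652847290039), 86.26860046386719)
[277.42685 256.21133] [0.62002875 0.09552781 0.05      ]
[369.29697 250.2198 ] [ 0.63353619 -0.12478737  0.05      ]
[373.36282 312.56332] [ 0.48553512 -0.13226909  0.05      ]
[281.4927  318.55487] [0.47190644 0.08465287 0.05      ]
[ 0.55218815 -0.01937635  0.05      ]
```

View pics/topcrop.png

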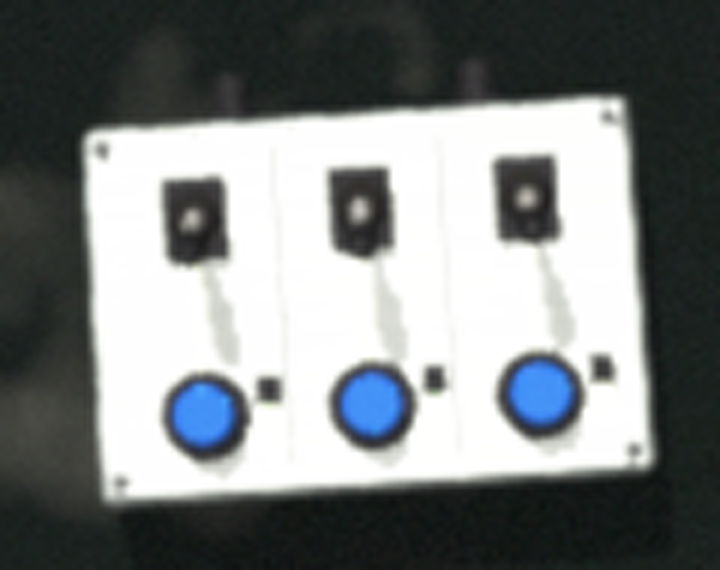

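View pics/scenecrop.png

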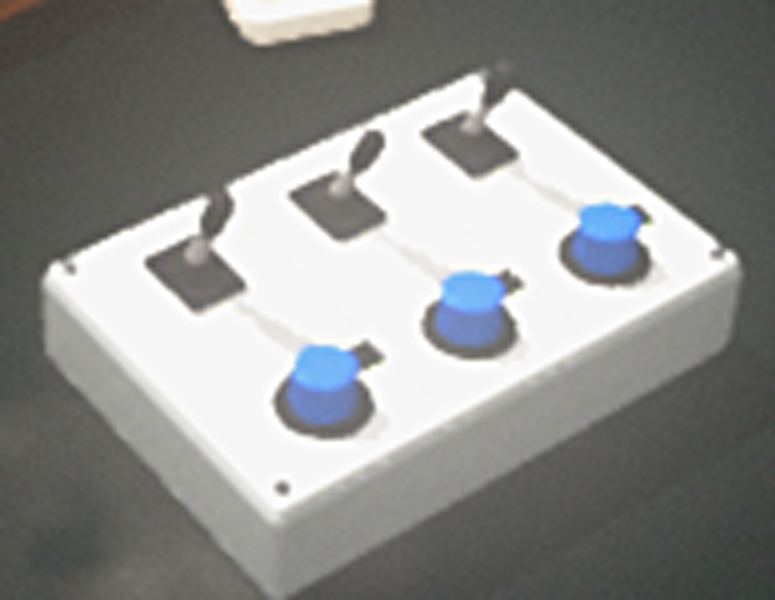

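The top crop confirms three blue caps, three black lever plates and closed flag covers. Box yaw is about 0.06 rad. Now I work out the approach move in tool axes.

```bash
cat >> h.py <<'E'
KEY=[np.array([.5060,.0427]),np.array([.5101,-.0227]),np.array([.5142,-.0882])]
YAW=0.0626
def plan(target,yawx=None):
    s=manip.observe(); r=rot(s['eef_rot']); M=r.as_matrix()
    d=M.T@(np.array(target)-s['tool_pos'])
    print('t',round(s['t'],2),'pos',s['tool_pos'].round(4),'w',round(s['width'],4),'F',s['force'].round(2)); print('shift tool',d.round(4))
    # desired: y down, tool z along +-box y
    best=None
    for sg in(1,-1):
        z=sg*np.array([-np.sin(YAW),np.cos(YAW),0]);y=np.array([0,0,-1.]);x=np.cross(y,z)
        v=R.from_matrix(M.T@np.c_[x,y,z]).as_rotvec()
        print('  rotvec tool',sg,v.round(4))
    print('axes',M.round(3).tolist(),'q',s['joint_positions'].round(3))
E
python3 -c "
from h import *
plan([*KEY[1],.15])"
```

```text
t 0.15 pos [ 0.1994 -0.5657  0.2475] w 0.0856 F [-0.33  0.16  0.2 ]
shift tool [0.4735 0.098  0.4087]
  rotvec tool 1 [-0.0014  0.2762 -0.0003]
  rotvec tool -1 [-5.0000e-04 -2.8654e+00  1.9000e-03]
axes [[0.943, -0.001, -0.332], [0.332, 0.001, 0.943], [-0.0, -1.0, 0.001]] q [-0.898  0.041  0.084 -0.    -1.615 -0.334]
```

View pics/wrist0.png

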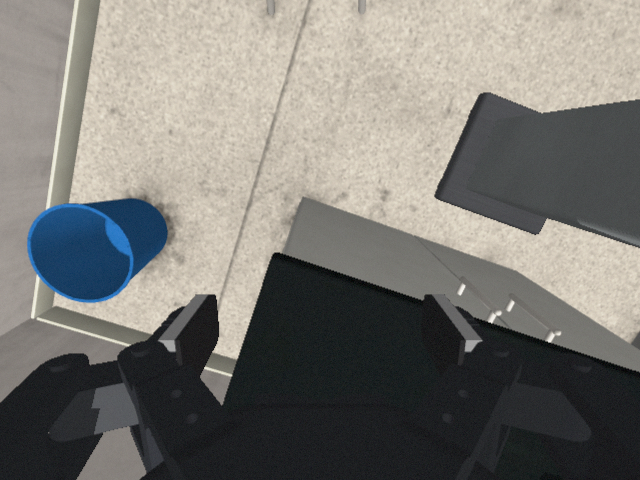

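The wrist view shows only the floor and the bench edge. Next: close the jaws, travel at height, and turn.

Request:
jog_arm:
  rows:
    - {"x":0.027,"z":0.0233,"grip":0}
    - {"x":0.027,"z":0.0233,"grip":0}
    - {"x":0.027,"z":0.0233,"grip":0}
    - {"x":0.027,"z":0.0233,"grip":0}
    - {"x":0.027,"z":0.0233,"grip":0}
    - {"x":0.027,"z":0.0233,"grip":0}
    - {"x":0.027,"z":0.0233,"grip":0}
    - {"x":0.027,"z":0.0233,"grip":0}
    - {"x":0.027,"z":0.0233,"grip":0}
    - {"x":0.027,"z":0.0233,"grip":0}
    - {"x":0.027,"z":0.0233,"grip":0}
    - {"x":0.027,"z":0.0233,"grip":0}
    - {"x":0.027,"z":0.0233,"grip":0}
    - {"x":0.027,"z":0.0233,"grip":0}
    - {"ry":0.092}
    - {"ry":0.092}
    - {"ry":0.092}
    - {}
  squeeze: 40

```text
invalid input
```

```bash
python3 -c "
from h import *
plan([*KEY[1],.105])"
```

```text
t 0.15 pos [ 0.1994 -0.5657  0.2475] w 0.0856 F [-0.33  0.16  0.2 ]
shift tool [0.4735 0.143  0.4086]
  rotvec tool 1 [-0.0014  0.2762 -0.0003]
  rotvec tool -1 [-5.0000e-04 -2.8654e+00  1.9000e-03]
axes [[0.943, -0.001, -0.332], [0.332, 0.001, 0.943], [-0.0, -1.0, 0.001]] q [-0.898  0.041  0.084 -0.    -1.615 -0.334]
```

The call was refused, possibly because of the empty row. I'll retry with fully specified rows.

Request:
jog_arm:
  rows:
    - {"x":0.027,"y":0,"z":0.0233,"rx":0,"ry":0,"rz":0,"grip":0}
  squeeze: 40

```text
t: 0.23
tool_pos: [0.2152, -0.5365, 0.2454]
eef_rot: [0.699, -0.696, -0.117, 0.119]
force: [1.8, 1.4, 0.6]
width: 0.0756
```

Request:
jog_arm:
  rows:
    - {"x":0.028,"z":0.024,"grip":0}
    - {"x":0.028,"z":0.024,"grip":0}
    - {"x":0.028,"z":0.024,"grip":0}
    - {"x":0.028,"z":0.024,"grip":0}
    - {"x":0.028,"z":0.024,"grip":0}
    - {"x":0.028,"z":0.024,"grip":0}
    - {"x":0.028,"z":0.024,"grip":0}
    - {"x":0.028,"z":0.024,"grip":0}
    - {"x":0.028,"z":0.024,"grip":0}
    - {"x":0.028,"z":0.024,"grip":0}
    - {"x":0.028,"z":0.024,"grip":0}
    - {"x":0.028,"z":0.024,"grip":0}
    - {"x":0.028,"z":0.024,"grip":0}
    - {"ry":0.092,"grip":0}
    - {"ry":0.092,"grip":0}
    - {"ry":0.092,"grip":0}
    - {"x":0,"grip":0}

```text
invalid input
```

```bash
python3 -c "
from h import *
plan([*KEY[1],.105])"
```

```text
t 0.23 pos [ 0.2152 -0.5365  0.2454] w 0.0756 F [1.75 1.38 0.6 ]
shift tool [0.4476 0.1411 0.3879]
  rotvec tool 1 [-0.0041  0.272  -0.0028]
  rotvec tool -1 [-0.0041 -2.8696  0.0059]
axes [[0.945, -0.004, -0.328], [0.328, 0.003, 0.945], [-0.002, -1.0, 0.004]] q [-0.842 -0.014  0.024  0.    -1.615 -0.394]
```

Request:
jog_arm:
  rows:
    - {"x":0.028,"y":0,"z":0.024,"rx":0,"ry":0,"rz":0,"grip":0}
    - {"x":0.028,"y":0,"z":0.024,"rx":0,"ry":0,"rz":0,"grip":0}
    - {"x":0.028,"y":0,"z":0.024,"rx":0,"ry":0,"rz":0,"grip":0}
    - {"x":0.028,"y":0,"z":0.024,"rx":0,"ry":0,"rz":0,"grip":0}
    - {"x":0.028,"y":0,"z":0.024,"rx":0,"ry":0,"rz":0,"grip":0}
    - {"x":0.028,"y":0,"z":0.024,"rx":0,"ry":0,"rz":0,"grip":0}
    - {"x":0.028,"y":0,"z":0.024,"rx":0,"ry":0,"rz":0,"grip":0}
    - {"x":0.028,"y":0,"z":0.024,"rx":0,"ry":0,"rz":0,"grip":0}
    - {"x":0.028,"y":0,"z":0.024,"rx":0,"ry":0,"rz":0,"grip":0}
    - {"x":0.028,"y":0,"z":0.024,"rx":0,"ry":0,"rz":0,"grip":0}
    - {"x":0.028,"y":0,"z":0.024,"rx":0,"ry":0,"rz":0,"grip":0}
    - {"x":0.028,"y":0,"z":0.024,"rx":0,"ry":0,"rz":0,"grip":0}
    - {"x":0.028,"y":0,"z":0.024,"rx":0,"ry":0,"rz":0,"grip":0}
    - {"x":0,"y":0,"z":0,"rx":0,"ry":0.09,"rz":0,"grip":0}
    - {"x":0,"y":0,"z":0,"rx":0,"ry":0.09,"rz":0,"grip":0}
    - {"x":0,"y":0,"z":0,"rx":0,"ry":0.09,"rz":0,"grip":0}
    - {"x":0,"y":0,"z":0,"rx":0,"ry":0,"rz":0,"grip":0}

```text
t: 1.65
tool_pos: [0.465, -0.0953, 0.2403]
eef_rot: [0.711, -0.703, -0.017, 0.023]
force: [0.5, -0.4, 0.4]
width: -0.0003
```

```bash
python3 -c "
from h import *
plan([*KEY[1],.105])"
```

```text
t 1.65 pos [ 0.465  -0.0953  0.2403] w -0.0003 F [ 0.52 -0.43  0.45]
shift tool [0.0502 0.1357 0.0684]
  rotvec tool 1 [-0.0117 -0.0059 -0.0078]
  rotvec tool -1 [ 0.0123  3.1356 -0.0183]
axes [[0.998, -0.009, -0.057], [0.057, 0.011, 0.998], [-0.008, -1.0, 0.012]] q [ 0.215 -0.29  -0.226 -0.013 -1.641 -1.73 ]
```

I'm nearest the right button, so I start with key2.

Request:
jog_arm:
  rows:
    - {"x":0.025,"y":0.033,"z":0.002,"rx":-0.006,"ry":-0.003,"rz":-0.004,"grip":0}
    - {"x":0.022,"y":0.033,"z":0.002,"rx":-0.006,"ry":-0.003,"rz":-0.004,"grip":0}
    - {"x":0,"y":0.033,"z":0,"rx":0,"ry":0,"rz":0,"grip":0}
    - {"x":0,"y":0.025,"z":0,"rx":0,"ry":0,"rz":0,"grip":0}
    - {"x":0,"y":0,"z":0,"rx":0,"ry":0,"rz":0,"grip":0}
    - {"x":0,"y":0,"z":0,"rx":0,"ry":0,"rz":0,"grip":0}

```text
t: 2.15
tool_pos: [0.514, -0.0888, 0.1143]
eef_rot: [-0.706, 0.707, 0.03, -0.025]
force: [0.6, 0.5, 2.0]
width: 0.0004
```

Run:
```python
from h import *
plan([*KEY[2],.095])
for n in("wrist","top","scene"): cv2.imwrite(f"pics/{n}1.png",manip.get_image(n)[:,:,::-1])
plan([*KEY[2],.095])
```

```text
t 2.15 pos [ 0.514  -0.0888  0.1143] w 0.0004 F [0.56 0.52 2.01]
shift tool [0.0001 0.0193 0.0006]
  rotvec tool 1 [0.0012 0.0152 0.0061]
  rotvec tool -1 [ 9.6000e-03 -3.1264e+00 -1.8000e-03]
axes [[0.997, 0.006, -0.078], [0.078, -0.001, 0.997], [0.006, -1.0, -0.001]] q [ 0.217 -0.151 -0.344  0.002 -1.372 -1.71 ]
t 2.3 pos [ 0.515  -0.0886  0.1163] w -0.0005 F [0.8  0.83 0.1 ]
shift tool [-0.001   0.0213  0.0004]
  rotvec tool 1 [0.0006 0.0141 0.01  ]
  rotvec tool -1 [ 1.5700e-02 -3.1275e+00 -9.0000e-04]
axes [[0.997, 0.01, -0.077], [0.077, 0.0, 0.997], [0.01, -1.0, -0.001]] q [ 0.217 -0.153 -0.342  0.002 -1.372 -1.711]
```

View pics/wrist1.png

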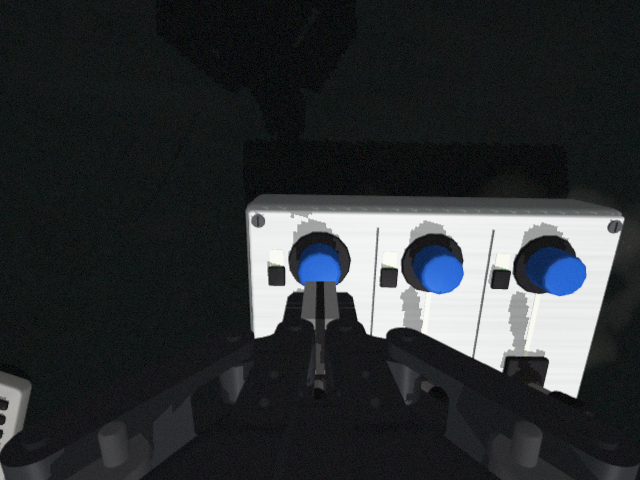

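View pics/scene1.png

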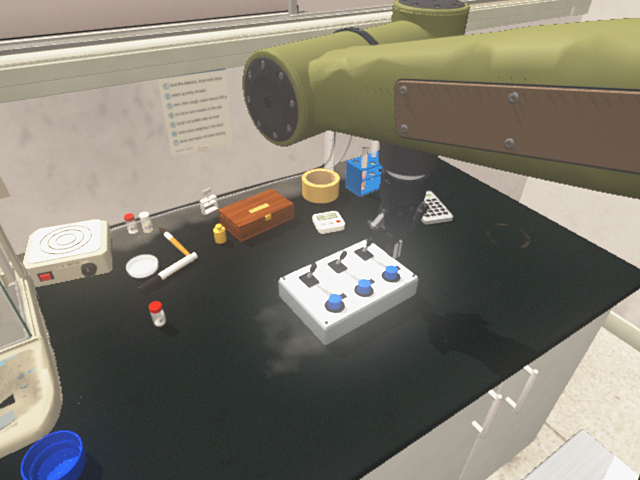

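Wrist view: the fingertips at (320,285) px are in line with the right cap at (320,265). The scene view agrees. I go down to just above the cap.

Request:
jog_arm:
  rows:
    - {"x":-0.0005,"y":0.012,"z":0,"rx":0,"ry":0.014,"rz":0.008,"grip":0}
    - {"x":0,"y":0.009,"z":0,"rx":0,"ry":0,"rz":0,"grip":0}
    - {"x":0,"y":0.001,"z":0,"rx":0,"ry":0,"rz":0,"grip":0}
    - {"x":0,"y":0,"z":0,"rx":0,"ry":0,"rz":0,"grip":0}
    - {"x":0,"y":0,"z":0,"rx":0,"ry":0,"rz":0,"grip":0}

```text
t: 2.72
tool_pos: [0.5172, -0.0886, 0.0981]
eef_rot: [0.707, -0.707, -0.026, 0.018]
force: [-0.0, -0.1, -0.3]
width: -0.0001
```

Run:
```python
from h import *
plan([*KEY[2],.0865])
p=manip.camera_params("wrist"); print([proj(p,[*k,.0695]).round(0) for k in KEY])
cv2.imwrite("pics/wrist2.png",manip.get_image("wrist")[:,:,::-1])
```

```text
t 2.72 pos [ 0.5172 -0.0886  0.0981] w -0.0001 F [-0.01 -0.09 -0.28]
shift tool [-0.0031  0.0115  0.0006]
  rotvec tool 1 [ 0.0002 -0.0004  0.0108]
  rotvec tool -1 [-1.7000e-02  3.1411e+00  3.0000e-04]
axes [[0.998, 0.011, -0.062], [0.062, 0.0, 0.998], [0.011, -1.0, -0.0]] q [ 0.215 -0.138 -0.362  0.002 -1.336 -1.724]
[array([591., 282.]), array([456., 282.]), array([321., 282.])]
```

View pics/wrist2.png

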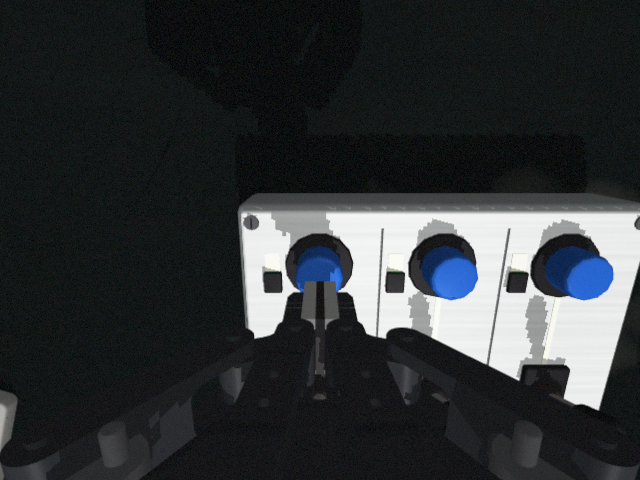

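The fingertips sit over the right cap at (320,280), about 3 mm too far to +x. I correct that and approach.

Request:
jog_arm:
  rows:
    - {"x":-0.004,"y":0.004,"z":0.0005,"rx":0,"ry":0,"rz":0.01,"grip":0}
    - {"x":0,"y":0.003,"z":0,"rx":0,"ry":0,"rz":0,"grip":0}
    - {"x":0,"y":0,"z":0,"rx":0,"ry":0,"rz":0,"grip":0}
    - {"x":0,"y":0,"z":0,"rx":0,"ry":0,"rz":0,"grip":0}

```text
t: 3.1
tool_pos: [0.5131, -0.0883, 0.0912]
eef_rot: [-0.707, 0.707, 0.022, -0.022]
force: [0.0, -0.2, 0.5]
width: 0.0001
```

Request:
jog_arm:
  rows:
    - {"x":0,"y":0.001,"z":0,"rx":0,"ry":0,"rz":0,"grip":0}
    - {"x":0,"y":0,"z":0,"rx":0,"ry":0,"rz":0,"grip":0}

```text
t: 3.27
tool_pos: [0.5131, -0.0883, 0.0901]
eef_rot: [-0.707, 0.707, 0.022, -0.022]
force: [-0.1, 0.3, 0.4]
width: 0.0002
```

Request:
jog_arm:
  rows:
    - {"x":0,"y":0.002,"z":0,"rx":0,"ry":0,"rz":0,"grip":0}
    - {"x":0,"y":0,"z":0,"rx":0,"ry":0,"rz":0,"grip":0}

```text
t: 3.43
tool_pos: [0.5132, -0.0883, 0.088]
eef_rot: [-0.707, 0.707, 0.023, -0.022]
force: [0.1, 0.5, -0.1]
width: 0.0001
```

Request:
jog_arm:
  rows:
    - {"x":0,"y":0.001,"z":0,"rx":0,"ry":0,"rz":0,"grip":0}
    - {"x":0,"y":0,"z":0,"rx":0,"ry":0,"rz":0,"grip":0}

```text
t: 3.6
tool_pos: [0.5132, -0.0883, 0.0869]
eef_rot: [-0.707, 0.707, 0.023, -0.022]
force: [0.2, 0.1, -1.3]
width: 0.0001
```

Request:
jog_arm:
  rows:
    - {"x":0,"y":0.001,"z":0,"rx":0,"ry":0,"rz":0,"grip":0}
    - {"x":0,"y":0,"z":0,"rx":0,"ry":0,"rz":0,"grip":0}

```text
t: 3.77
tool_pos: [0.5134, -0.0883, 0.0861]
eef_rot: [-0.707, 0.707, 0.023, -0.021]
force: [0.0, 0.3, -0.2]
width: 0.0002
```

Request:
jog_arm:
  rows:
    - {"x":0,"y":0.001,"z":0,"rx":0,"ry":0,"rz":0,"grip":0}
    - {"x":0,"y":0,"z":0,"rx":0,"ry":0,"rz":0,"grip":0}

```text
t: 3.93
tool_pos: [0.5135, -0.0884, 0.0854]
eef_rot: [-0.707, 0.707, 0.023, -0.021]
force: [-1.2, 0.4, 0.3]
width: -0.0
```

Request:
jog_arm:
  rows:
    - {"x":0,"y":0.001,"z":0,"rx":0,"ry":0,"rz":0,"grip":0}
    - {"x":0,"y":0,"z":0,"rx":0,"ry":0,"rz":0,"grip":0}

```text
t: 4.1
tool_pos: [0.5137, -0.0884, 0.0852]
eef_rot: [-0.706, 0.707, 0.023, -0.021]
force: [-1.0, 0.5, 1.7]
width: 0.0
```

Request:
jog_arm:
  rows:
    - {"x":0,"y":0.001,"z":0,"rx":0,"ry":0,"rz":0,"grip":0}
    - {"x":0,"y":0,"z":0,"rx":0,"ry":0,"rz":0,"grip":0}

```text
t: 4.27
tool_pos: [0.5137, -0.0885, 0.0851]
eef_rot: [-0.706, 0.707, 0.023, -0.021]
force: [-1.5, 0.8, 2.5]
width: 0.0001
```

Request:
jog_arm:
  rows:
    - {"x":0,"y":0.0015,"z":0,"rx":0,"ry":0,"rz":0,"grip":0}

```text
t: 4.35
tool_pos: [0.5139, -0.0885, 0.0844]
eef_rot: [-0.706, 0.707, 0.024, -0.021]
force: [-3.4, 2.3, 7.0]
width: -0.0
```

Request:
jog_arm:
  rows:
    - {"x":0,"y":0.0015,"z":0,"rx":0,"ry":0,"rz":0,"grip":0}

```text
t: 4.43
tool_pos: [0.514, -0.0886, 0.0836]
eef_rot: [-0.706, 0.707, 0.024, -0.021]
force: [-3.1, 1.4, 4.9]
width: 0.0001
```

Request:
jog_arm:
  rows:
    - {"x":0,"y":0.0015,"z":0,"rx":0,"ry":0,"rz":0,"grip":0}

```text
t: 4.52
tool_pos: [0.514, -0.0886, 0.0826]
eef_rot: [-0.706, 0.707, 0.024, -0.021]
force: [-2.6, 1.3, 4.6]
width: 0.0
```

The force peaked at 7 N and is now fading, which is what a tripped relay does. I continue in small steps.

Request:
jog_arm:
  rows:
    - {"x":0,"y":0.001,"z":0,"rx":0,"ry":0,"rz":0,"grip":0}

```text
t: 4.6
tool_pos: [0.514, -0.0885, 0.0816]
eef_rot: [-0.706, 0.707, 0.024, -0.021]
force: [-0.8, -0.6, 1.7]
width: 0.0003
```

Request:
jog_arm:
  rows:
    - {"x":0,"y":0.001,"z":0,"rx":0,"ry":0,"rz":0,"grip":0}

```text
t: 4.68
tool_pos: [0.5141, -0.0886, 0.0805]
eef_rot: [-0.706, 0.707, 0.024, -0.021]
force: [-2.5, 0.5, 7.0]
width: 0.0003
```

The force dropped to 1.7 N and then met the hard stop at 7 N, so it appears to have snapped. I let go and look.

Request:
jog_arm:
  rows:
    - {"x":0,"y":-0.005,"z":0,"rx":0,"ry":0,"rz":0,"grip":0}
    - {"x":0,"y":-0.02,"z":0,"rx":0,"ry":0,"rz":0,"grip":0}
    - {"x":0,"y":-0.02,"z":0,"rx":0,"ry":0,"rz":0,"grip":0}
    - {"x":0,"y":0,"z":0,"rx":0,"ry":0,"rz":0,"grip":0}
    - {"x":0,"y":0,"z":0,"rx":0,"ry":0,"rz":0,"grip":0}
    - {"x":0,"y":0,"z":0,"rx":0,"ry":0,"rz":0,"grip":0}

```text
t: 5.18
tool_pos: [0.5134, -0.0884, 0.125]
eef_rot: [-0.706, 0.707, 0.023, -0.021]
force: [0.2, 0.0, 0.3]
width: 0.0
```

Run:
```python
from h import *
plan([*KEY[2],.13])
cv2.imwrite("pics/wrist3.png",manip.get_image("wrist")[:,:,::-1])
I=manip.get_image("scene")[:,:,::-1]
cv2.imwrite("pics/scene3.png",cv2.resize(I[225:345,270:425],None,fx=5,fy=5,interpolation=2))
```

```text
t 5.18 pos [ 0.5134 -0.0884  0.125 ] w 0.0 F [0.18 0.02 0.35]
shift tool [ 0.0009 -0.005   0.0002]
  rotvec tool 1 [0.0011 0.0003 0.0023]
  rotvec tool -1 [ 3.5000e-03 -3.1412e+00 -1.8000e-03]
axes [[0.998, 0.002, -0.063], [0.063, -0.001, 0.998], [0.002, -1.0, -0.001]] q [ 2.170e-01 -1.550e-01 -3.270e-01  1.000e-03 -1.396e+00 -1.725e+00]
```

View pics/wrist3.png

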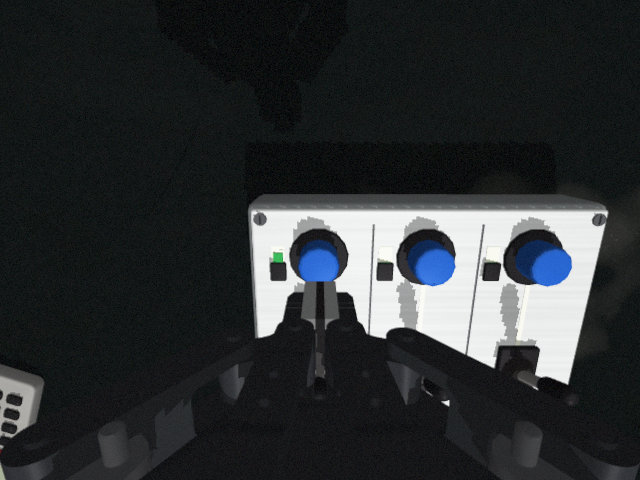

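View pics/scene3.png

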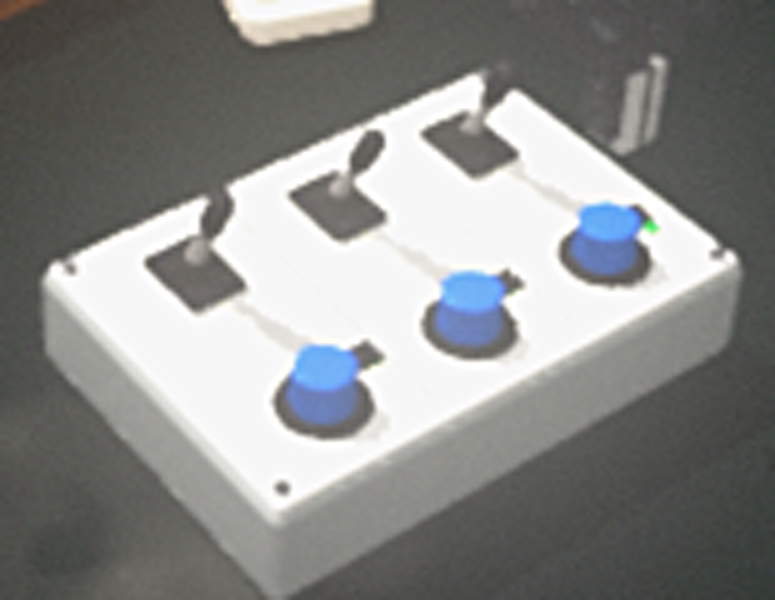

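Wrist view: the green tab is out at (278,257) beside the right button, and the other two slots are empty. The scene crop shows green at (651,227), so the right channel is reset. Now I locate lever 2.

Run:
```python
from h import *
bx=np.array([np.cos(YAW),np.sin(YAW)])
pv=KEY[2]+.078*bx; tip=pv-.021*bx; print('pivot',pv,'tip',tip)
P=manip.camera_params("top"); S=manip.camera_params("scene")
print('plate centre from top px', onz(P,(265+527/6,235+198/6),.052))
print('tip scene px pred',proj(S,[*tip,.096]),'seen',(270+497/5,225+70/5), 'on plane',onz(S,(270+497/5,225+72/5),.096))
plan([*(pv-.042*bx),.115])
```

```text
pivot [ 0.59204722 -0.08332039] tip [ 0.57108835 -0.08463413]
plate centre from top px [ 0.59085351 -0.0848885   0.052     ]
tip scene px pred [371.37456877 241.02361215] seen (369.4, 239.0) on plane [ 0.577095   -0.08453479  0.096     ]
t 5.28 pos [ 0.5129 -0.0884  0.1241] w -0.0 F [-0.25 -0.52  0.38]
shift tool [0.0373 0.0092 0.0001]
  rotvec tool 1 [0.001  0.0003 0.0007]
  rotvec tool -1 [ 1.1000e-03 -3.1412e+00 -1.5000e-03]
axes [[0.998, 0.001, -0.063], [0.063, -0.001, 0.998], [0.001, -1.0, -0.001]] q [ 2.170e-01 -1.540e-01 -3.280e-01  1.000e-03 -1.397e+00 -1.725e+00]
```

The pivot prediction and the image agree to about 2 mm. I move to the button side of lever 2, then down.

Request:
jog_arm:
  rows:
    - {"x":0.018,"y":0,"z":0,"rx":0,"ry":0,"rz":0,"grip":0}
    - {"x":0.017,"y":0,"z":0,"rx":0,"ry":0,"rz":0,"grip":0}
    - {"x":0,"y":0,"z":0,"rx":0,"ry":0,"rz":0,"grip":0}
    - {"x":0,"y":0,"z":0,"rx":0,"ry":0,"rz":0,"grip":0}

```text
t: 5.62
tool_pos: [0.5475, -0.0862, 0.1209]
eef_rot: [-0.706, 0.707, 0.021, -0.023]
force: [0.1, -1.4, -0.1]
width: 0.0
```

Run:
```python
from h import *
plan([.5501,-.086,.096])
I=manip.get_image("scene")[:,:,::-1]
cv2.imwrite("pics/scene4.png",cv2.resize(I[195:345,270:470],None,fx=4,fy=4,interpolation=2))
```

```text
t 5.62 pos [ 0.5475 -0.0862  0.1209] w 0.0 F [ 0.13 -1.36 -0.14]
shift tool [0.0027 0.0249 0.    ]
  rotvec tool 1 [ 0.0007  0.0001 -0.0037]
  rotvec tool -1 [-5.9000e-03 -3.1414e+00 -1.0000e-03]
axes [[0.998, -0.004, -0.063], [0.063, -0.001, 0.998], [-0.004, -1.0, -0.001]] q [ 0.206 -0.056 -0.243  0.    -1.388 -1.714]
```

View pics/scene4.png

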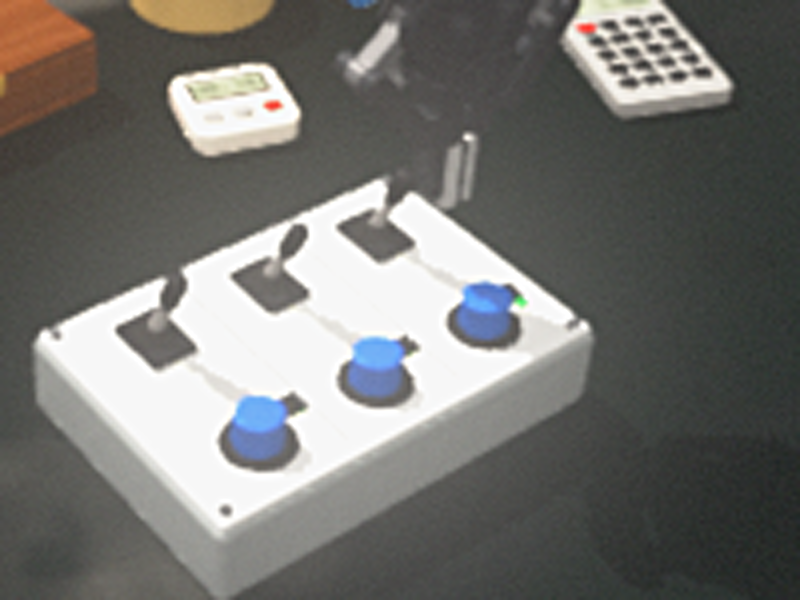

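The fingers, at (455,170) in the crop, are clear on the button side of lever 2's grip at (398,190). I go down 25 mm.

Request:
jog_arm:
  rows:
    - {"x":0,"y":0.012,"z":0,"rx":0,"ry":0,"rz":0,"grip":0}
    - {"x":0,"y":0.01,"z":0,"rx":0,"ry":0,"rz":0,"grip":0}
    - {"x":0,"y":0,"z":0,"rx":0,"ry":0,"rz":0,"grip":0}
    - {"x":0,"y":0,"z":0,"rx":0,"ry":0,"rz":0,"grip":0}

```text
t: 6.0
tool_pos: [0.5452, -0.0862, 0.0949]
eef_rot: [-0.707, 0.707, 0.02, -0.024]
force: [0.9, 0.3, 0.3]
width: 0.0001
```

Run:
```python
from h import *
plan([.587,-.0836,.096])
I=manip.get_image("scene")[:,:,::-1]
cv2.imwrite("pics/scene5.png",cv2.resize(I[195:345,270:470],None,fx=4,fy=4,interpolation=2))
```

```text
t 6.0 pos [ 0.5452 -0.0862  0.0949] w 0.0001 F [0.9  0.34 0.3 ]
shift tool [ 0.0419 -0.0013  0.    ]
  rotvec tool 1 [ 0.0001  0.     -0.0061]
  rotvec tool -1 [-9.7000e-03 -3.1415e+00 -2.0000e-04]
axes [[0.998, -0.006, -0.063], [0.063, -0.001, 0.998], [-0.006, -1.0, -0.0]] q [ 2.070e-01 -4.600e-02 -2.810e-01 -1.000e-03 -1.342e+00 -1.715e+00]
```

View pics/scene5.png

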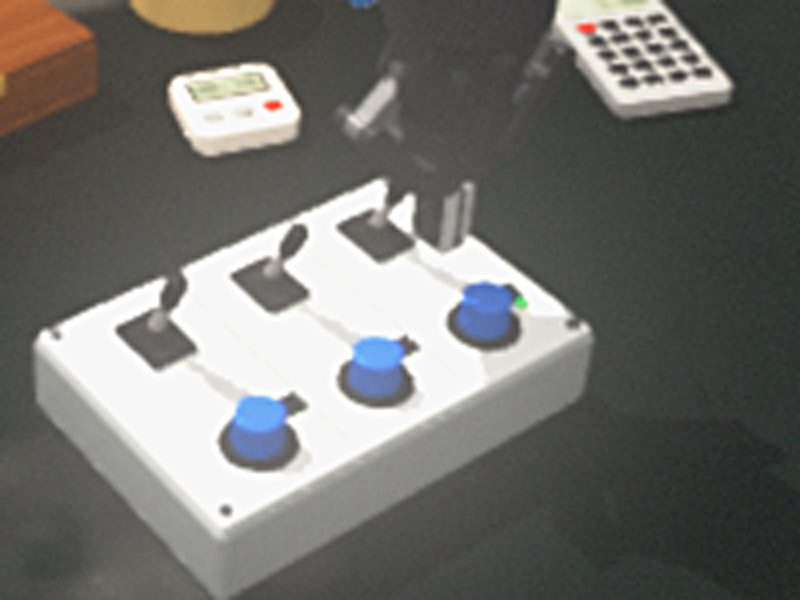

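The fingers are just behind the lever grip, with the grip at (395,195) and the finger at (445,215). I push in steps.

Request:
jog_arm:
  rows:
    - {"x":0.004,"y":0,"z":0,"rx":0,"ry":0,"rz":-0.003,"grip":0}
    - {"x":0.004,"y":0,"z":0,"rx":0,"ry":0,"rz":-0.003,"grip":0}
    - {"x":0.004,"y":0,"z":0,"rx":0,"ry":0,"rz":0,"grip":0}
    - {"x":0.004,"y":0,"z":0,"rx":0,"ry":0,"rz":0,"grip":0}

```text
t: 6.38
tool_pos: [0.5618, -0.0854, 0.096]
eef_rot: [-0.707, 0.707, 0.023, -0.022]
force: [-3.2, -0.6, 1.7]
width: 0.0002
```

Request:
jog_arm:
  rows:
    - {"x":0.004,"y":0,"z":0,"rx":0,"ry":0,"rz":0,"grip":0}
    - {"x":0.004,"y":0,"z":0,"rx":0,"ry":0,"rz":0,"grip":0}

```text
t: 6.55
tool_pos: [0.5707, -0.0851, 0.0968]
eef_rot: [-0.706, 0.707, 0.022, -0.022]
force: [-2.1, 0.2, 2.0]
width: 0.0003
```

Request:
jog_arm:
  rows:
    - {"x":0.004,"y":0,"z":0,"rx":0,"ry":0,"rz":0,"grip":0}
    - {"x":0.004,"y":0,"z":0,"rx":0,"ry":0,"rz":0,"grip":0}

```text
t: 6.72
tool_pos: [0.5795, -0.0847, 0.0971]
eef_rot: [-0.706, 0.707, 0.022, -0.022]
force: [-3.3, -0.0, 2.1]
width: -0.0002
```

Request:
jog_arm:
  rows:
    - {"x":0.003,"y":0.0005,"z":0,"rx":0,"ry":0,"rz":0,"grip":0}

```text
t: 6.8
tool_pos: [0.583, -0.0845, 0.0967]
eef_rot: [-0.706, 0.707, 0.022, -0.022]
force: [-2.0, -0.5, 1.8]
width: -0.0
```

Request:
jog_arm:
  rows:
    - {"x":0.003,"y":0.0005,"z":0,"rx":0,"ry":0,"rz":0,"grip":0}

```text
t: 6.88
tool_pos: [0.5863, -0.0843, 0.096]
eef_rot: [-0.706, 0.707, 0.022, -0.022]
force: [-2.6, -0.3, 0.9]
width: -0.0002
```

Request:
jog_arm:
  rows:
    - {"x":0.003,"y":0.0005,"z":0,"rx":0,"ry":0,"rz":0,"grip":0}

```text
t: 6.97
tool_pos: [0.5885, -0.0843, 0.0952]
eef_rot: [-0.706, 0.707, 0.021, -0.023]
force: [-16.3, 1.6, 11.9]
width: 0.0001
```

The lever has reached its end stop, with the force rising to about 20 N. I back off and go up at once.

Request:
jog_arm:
  rows:
    - {"x":-0.004,"y":0,"z":0,"rx":0,"ry":0,"rz":0,"grip":0}
    - {"x":-0.015,"y":0,"z":0,"rx":0,"ry":0,"rz":0,"grip":0}
    - {"x":-0.015,"y":-0.01,"z":0,"rx":0,"ry":0,"rz":0,"grip":0}
    - {"x":-0.01,"y":-0.03,"z":0,"rx":0,"ry":0,"rz":0,"grip":0}
    - {"x":-0.02,"y":-0.03,"z":0,"rx":0,"ry":0,"rz":0,"grip":0}
    - {"x":-0.03,"y":-0.03,"z":0,"rx":0,"ry":0,"rz":0,"grip":0}
    - {"x":-0.03,"y":-0.02,"z":0,"rx":0,"ry":0,"rz":0,"grip":0}
    - {"x":0,"y":0,"z":0,"rx":0,"ry":0,"rz":0,"grip":0}
    - {"x":0,"y":0,"z":0,"rx":0,"ry":0,"rz":0,"grip":0}
    - {"x":0,"y":0,"z":0,"rx":0,"ry":0,"rz":0,"grip":0}

```text
t: 7.8
tool_pos: [0.4634, -0.0909, 0.2178]
eef_rot: [0.707, -0.706, -0.024, 0.02]
force: [0.6, -0.6, -0.3]
width: -0.0001
```

Run:
```python
from h import *
plan([.5,-.09,.2])
I=manip.get_image("scene")[:,:,::-1]
cv2.imwrite("pics/scene6.png",cv2.resize(I[195:345,270:470],None,fx=4,fy=4,interpolation=2))
cv2.imwrite("pics/wrist6.png",manip.get_image("wrist")[:,:,::-1])
```

```text
t 7.8 pos [ 0.4634 -0.0909  0.2178] w -0.0001 F [ 0.57 -0.61 -0.32]
shift tool [ 0.0365  0.018  -0.0015]
  rotvec tool 1 [-0.0019 -0.      0.0053]
  rotvec tool -1 [-8.3000e-03  3.1415e+00 -2.9000e-03]
axes [[0.998, 0.005, -0.063], [0.063, 0.002, 0.998], [0.005, -1.0, 0.002]] q [ 2.350e-01 -3.140e-01 -2.890e-01 -1.000e-03 -1.590e+00 -1.743e+00]
```

View pics/scene6.png

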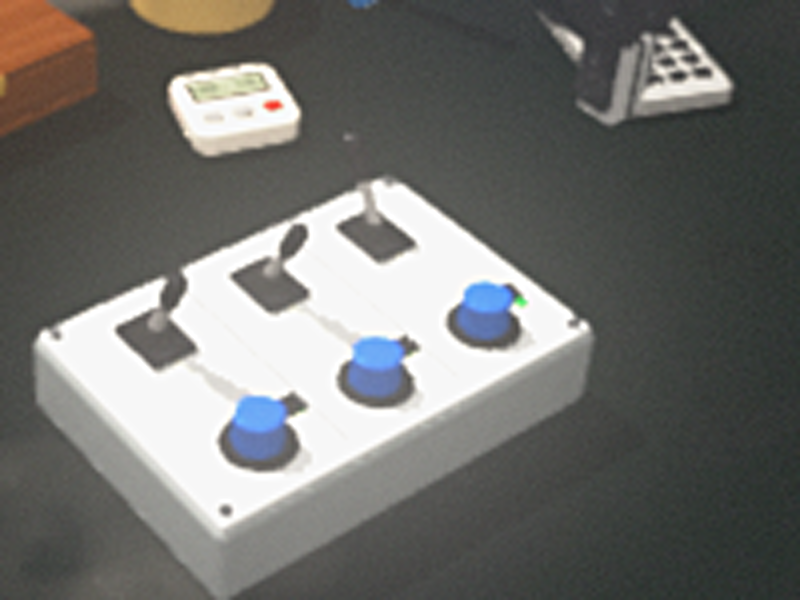

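View pics/wrist6.png

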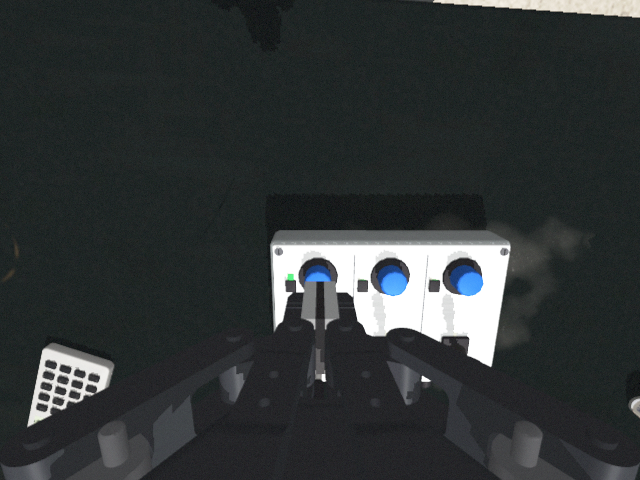

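The scene crop shows lever 2 leaning away from the buttons with its tip at (350,137). The other two levers still lean towards the buttons, only the right green flag is out, and the arm is clear. One check on the lever angle follows.

Run:
```python
from h import *
S=manip.camera_params("scene"); bx=np.array([np.cos(YAW),np.sin(YAW)]); pv=KEY[2]+.078*bx
for a in(.2,.3,.4,.5,.6): print(a+.5, proj(S,[*(pv+.045*np.sin(a)*bx),.058+.045*np.cos(a)]).round(1))
print('seen',270+349/4,195+137/4)
```

```text
0.7 [361.4 230.8]
0.8 [359.9 230.1]
0.9 [358.4 229.7]
1.0 [357.  229.5]
1.1 [355.7 229.6]
seen 357.25 229.25
```

The angle reads about 1.0, but 1–2 px of calibration error matters here. I cross-check with the top camera.

Run:
```python
from h import *
I=manip.get_image("top")[:,:,::-1]; cv2.imwrite("pics/top7.png",cv2.resize(I[235:330,265:385],None,fx=6,fy=6,interpolation=2))
S=manip.camera_params("top"); bx=np.array([np.cos(YAW),np.sin(YAW)]); pv=KEY[2]+.078*bx
f=lambda p:((p-[265,235])*6).round(0)
for a in(-.5,.3,.4,.5): print(a+.5, f(proj(S,[*(pv+.045*np.sin(a)*bx),.058+.045*np.cos(a)])))
print('pivot',f(proj(S,[*pv,.058])))
```

```text
0.0 [532. 242.]
0.8 [526. 150.]
0.9 [525. 139.]
1.0 [524. 129.]
pivot [524. 194.]
```

View pics/top7.png

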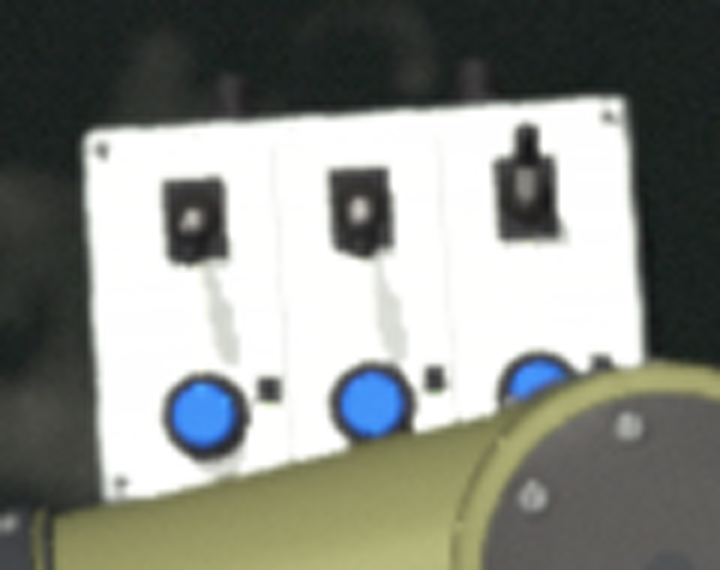

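Top view: lever 2's grip end is at about (527,124) and its neighbours' off-side ends are at about row 258. The on lean mirrors the off lean, so the angle is about 1.0 rad. I hand in.

```bash
python3 -c "
from cell import manip
print(manip.observe()['t'],manip.observe()['force'].round(1)); print(manip.close_job())"
```

```text
7.95 [0.  0.4 0.4]
the job is handed in; nothing more can be done
None
```

The right (-y) channel was the tripped relay. I reset it, switched its lever on and handed the job in at 7.95 s; no verdict is reported.

- **Finding the relay:** I pressed the right button first. The force rose to 7 N, faded, dropped to 1.7 N and then met the hard stop at 7 N. Its green flag came out, so I did not need to press the other two buttons.
- **Throwing the lever:** After letting go of the box, I pushed the lever behind that button until it met its end stop. The wrist force there peaked at 16 N along x, about 20 N in total, against the 25 N limit.
- **Last checks:**
  - The pictures show only the right green flag out, the other two levers still off, and the arm clear of the box with no force at the wrist.
  - The timer and calculator look unmoved. The vial was not in the last views I checked, but the arm never went near it.
- **Lever angle:** The scene camera reads about 1.0 rad as it stands. Shifting it by the 2-pixel offset seen on the off lever would give about 0.85. The top view's raw reading was nearer 0.9, but the on and off leans mirror each other there. With the end stop I felt, I take it as about 1.0.

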